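Slant the inspection torch onto the exhibit

ROBOT

A 7-joint arm with a two-finger parallel gripper is mounted at the origin on the work surface. World frame = base frame: x ahead of the robot, y to its left, z up, the work surface at z = 0. Lengths are in m, angles in rad, forces in N, time in s.
With the tool pointing down it reaches from about 0.35 to 0.775 m from the base axis. Payload 3.1 kg.
Tool frame: the origin (TCP) lies midway between the tips of the shut fingers; the grasp point (between the pads) lies 19 mm behind it; z points along the fingers, y is the line along which they close (so a half turn about z gives the same grasp; the last joint's range is limited). The gripper opens to 85 mm and grips with 20 to 120 N. Pads are 22 mm wide; open, the fingers measure 114 mm over their backs; the gripper's body (76 mm by 85 mm) begins 54 mm behind the grasp point. The pads swing forward as they close: fully open they stand 13 mm farther back than shut.
Start: joints at [1.177, 0.311, 0.014, 1.512, -0.004, 1.319, -0.027], TCP at [0.19, -0.516, 0.206] pointing down, gripper open.
Joint ranges: [-2.7, 2.7], [-0.3, 1.91], [-1.27, 1.3], [0.12, 2.57], [-1.44, 4.58], [0.2, 2.03], [-3.05, 3.05]. Speed limits (rad/s): [2.79, 2.79, 3.14, 3.14, 3.14, 3.14, 3.14].

INTERFACE

Orientations are given as a unit quaternion [x, y, z, w].
In Python, from cell import manip, camera, calibration gives the robot as it stands. The module is installed in compiled form; this text tells all that it offers.
- The arm moves only by the shell command python3 -m handwheel 'ROWS' [FORCE]. ROWS is JSON, a list of rows, each a list of 7 numbers: the shift along the tool's x, y, z in mm, then the turn, a rotation vector about the tool's x, y, z in rad, then the gripper command: -1 is shut, 1 is fully open, values between are in proportion. In form: [[dx, dy, dz, wx, wy, wz, jaw], ...]. A call has 1 to 10 rows; each row shifts and turns the commanded pose from where the row before left it, along the tool's axes as they then stand; what a row does not reach is not made up. A row lasts 1/12 s, in which the tool goes at most 41.7 mm and 7.16 degrees, less where a joint would pass 70% of its speed; a pose out of reach is approached as far as the arm can. A call with a gripper value outside its range is refused whole. The fingers move at their own pace and stop on an object; FORCE is the grip in N (left out, the last holds). Time passes only in rows, so rows that do not move let the fingers close. It gives the time, the measured TCP pose, the force, the opening and the grip force at its end, in the units of the state.
- manip.get_state(): the state, without advancing time (a new reading comes with each control period).
- camera(name): name is "scene" or "top"; returns (picture, depth): 480x640x3 uint8, blue, green, red; 480x640 float32, m along the optical axis (not along the pixel's ray), 0 where there is no reading.
- calibration(name): a dict with "camera_matrix" (3x3 intrinsics, pixels), "R" (3x3) and "t" (3): a world point X has camera coordinates R X + t. Camera axes: x right, y down, z forward; pixel columns grow to the right and rows downward; lengths in m; the calibration is good to about 2 mm. A picture is of the moment at which its call begins. calibration takes no time and is no camera call.
- manip.job_done(): hands the job in; it is judged then, once.
The state is a dict: "clock": time; "joint_positions": joint angles; "qd": joint speeds; "joint_efforts": joint torques, N m; "ee_pos": TCP position; "tool_rot": TCP orientation; "force": force on the tool from outside, world axes, zero at the start; "torque": the same for the moment, N m; "grip_width": opening from 0.0 (shut) to 1.0 (fully open); "finger_force": force on a finger pad.
Only numpy, scipy, OpenCV 4.12 (cv2) and the standard library are available. Lean on these libraries where they do the work, as an engineer would, in place of code of your own. Each camera call takes 0.05 s, during which the arm holds its last target. There are 200 camera calls.

TASK

On the examination bench, draw the longest of the three torches out of the rack and aim it at the padlock, which lies in one of the two dishes: the torch slants down at about 45 degrees, its lens 10 to 20 cm from the padlock and pointing straight at it. Finish while still holding the torch steady in the air like that, touching nothing else with it, and leave the other torches, the dishes, the padlock and everything else on the bench where they are.

Things in the scene. Friction and masses are not known exactly. Their poses are not given: they have to be found in the camera images.
- torch_long: Longest of three black torches of one shape: 165 mm, about 0.2 kg, standing lens down in any of the rack's sockets. Head 44 mm diameter for 34 mm from the lens, tapering until 50 mm to a round barrel, 29 mm diameter, up to the tail. Origin: centre of the lens face, 10 mm above the table at the start; z axis: from lens to tail (up at the start); it shines along -z.
- torch_mid: Middle torch, same shape and diameters, 130 mm long, in another socket; stays there. Origin at its lens face, z to its tail.
- torch_short: Short torch, same shape and diameters, 100 mm long, in the remaining socket; stays there. Origin at its lens face, z to its tail.
- rack: Grey torch rack fixed to the table, a block 76 mm (its x) by 250 mm (its y) by 52 mm high; origin at the centre of its underside. Three round sockets, 48 mm in diameter and 42 mm deep, in a row along its y axis at y = -85, 0 and +85 mm.
- padlock_mid (a point): Middle of the body of the brass padlock: a block 40 x 45 x 20 mm lying flat, with a steel shackle standing out 28 mm from it along its +x. It lies on the floor of one of the two dishes. This is the point to aim at, 14 mm above the table.
- dish_a: Square open aluminium dish, 120 x 120 x 18 mm, walls and floor 4 mm thick, loose on the table, origin at the centre of its underside. One of two alike, in either place; the padlock lies in one of them.
- dish_b: The other of the two alike dishes, same size and origin.
- jar: Bystander: closed glass jar, 52 mm diameter, 65 mm high, origin under its centre.
- carton: Bystander: cardboard box 70 x 100 x 45 mm, origin under its centre.
- screwdriver: Bystander: screwdriver lying on the table, its long axis x.
- ruler: Bystander: steel ruler 30 x 200 x 3 mm lying flat, its long axis y, origin under its centre.
- brush: Bystander: brush lying on the table, its long axis x.
Not all that is in view belongs to the job. Of the things shaped like the part that bears padlock_mid, the brass one is meant.

How it is judged:
By the outcome, as a careful person would: the job done as asked, in the order asked, and still so for the second after the job is handed in, while the arm keeps its last pose, push and grip.
It also fails if it takes over 40 s, if anything falls off the work surface, if the arm or the gripper's body presses on something with over 40 N, if the wrist force passes 120 N, or if a joint passes its speed limit or range.

## Working session

There is one attempt and no reset: what is moved stays moved. The work goes in short steps, Python scripts to look and compute and a shell command to move; the robot and the scene stay as the last step left them, time stands still between calls to the robot, and variables do not carry over. Pictures are saved under pics/ and viewed, at most 10 in all, crops included, and the job is handed in when it is done.

```bash
mkdir -p pics; python3 - <<'E'
from cell import manip,camera,calibration
import cv2,numpy as np
for n in("top","scene"):
    p,d=camera(n); cv2.imwrite(f"pics/{n}.png",p); np.savez(f"{n}.npz",p=p,d=d)
    c=calibration(n); print(n,np.array(c["camera_matrix"]).round(1).tolist(),np.array(c["R"]).round(3).tolist(),np.array(c["t"]).round(3))
s=manip.get_state();print(s["clock"],s["ee_pos"],s["tool_rot"],s["joint_positions"],s["grip_width"])
E
```

```text
top [[492.3, 0.0, 316.3], [0.0, 492.3, 231.4], [0.0, 0.0, 1.0]] [[0.01, -1.0, -0.014], [-0.988, -0.008, -0.153], [0.153, 0.015, -0.988]] [-0.039  0.565  1.071]
scene [[440.4, 0.0, 322.3], [0.0, 440.4, 246.1], [0.0, 0.0, 1.0]] [[-0.287, 0.958, 0.017], [0.576, 0.186, -0.796], [-0.766, -0.219, -0.605]] [ 0.21  -0.281  1.527]
0.1 [ 0.18927304 -0.51564471  0.2054147 ] [ 9.84563682e-01  1.75023409e-01 -2.39822024e-04 -1.05094592e-03] [ 1.1773055   0.31166351  0.01400467  1.51290987 -0.00438909  1.31920573
 -0.0271996 ] 0.9994213223206176
```

View pics/top.png

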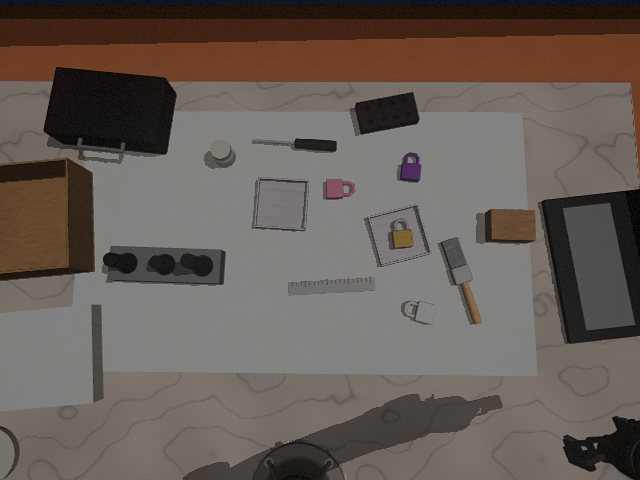

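View pics/scene.png

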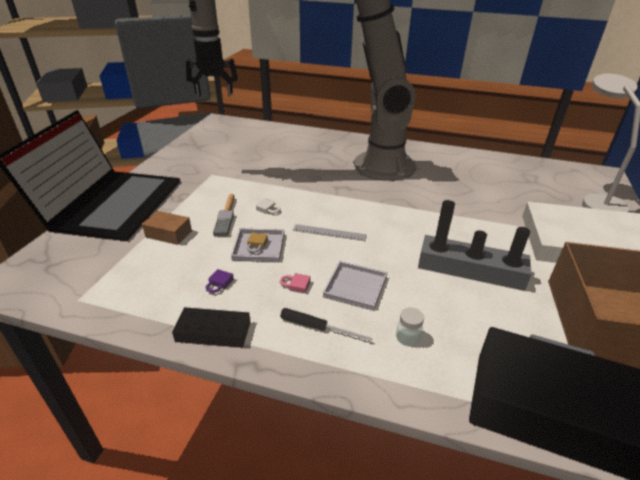

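The top view shows the three torches in the rack at (118,262), (162,264) and (197,264). The brass padlock is at (402,235) in the tilted dish at (398,236), and the empty dish is at (281,204). In the scene view the tallest torch is at the left, lower-y end of the rack, around (445,225), which should be (197,264) in the top view. The padlock-shaped candidates are pink (338,189), purple (411,168), white (420,312) and brass (402,235). Brass is the one meant, and I'll confirm with measurements and a crop.

```bash
cat > h.py <<'E'
import numpy as np,cv2
from cell import calibration
def cal(n):
    c=calibration(n);return [np.array(c[k]) for k in("camera_matrix","R","t")]
def plane(n,uv,z):
    K,R,t=cal(n);o=-R.T@t;d=(R.T@np.linalg.inv(K)@np.c_[np.reshape(uv,(-1,2)),np.ones(len(np.reshape(uv,(-1,2))))].T).T
    return o+d*((z-o[2])/d[:,2])[:,None]
def cloud(n,d):
    K,R,t=cal(n);v,u=np.mgrid[:480,:640];P=np.linalg.inv(K)@np.c_[u.ravel(),v.ravel(),np.ones(u.size)].T*d.ravel()
    return (R.T@(P-t[:,None])).T.reshape(480,640,3)
E
python3 - <<'E'
from h import *
for n,roi in(("top",(95,240,135,50)),("scene",(405,190,135,100))):
    z=np.load(n+".npz");p,d=z["p"],z["d"];W=cloud(n,d)
    x,y,w,h=roi;m=np.zeros((480,640),np.uint8);m[y:y+h,x:x+w]=((p[y:y+h,x:x+w].max(2)<50)&(d[y:y+h,x:x+w]>0)&(W[y:y+h,x:x+w,2]>.06))
    k,l,s,c=cv2.connectedComponentsWithStats(m)
    for i in range(1,k):
        if s[i,4]>30:
            q=W[l==i];top=np.percentile(q[:,2],95);t=q[q[:,2]>top-.008] if n=="top" else q
            print(n,c[i].round(),s[i,4],"top z",top.round(3),"xy",t.mean(0).round(4),(t.min(0)+t.max(0))[:2].round(4)/2)
z=np.load("top.npz");p,d=z["p"],z["d"];W=cloud("top",d)
hsv=cv2.cvtColor(p,cv2.COLOR_BGR2HSV)
# rack: grey dark
m=((hsv[...,1]<60)&(hsv[...,2]>50)&(hsv[...,2]<130)).astype(np.uint8)
m[:, :100]=0;m[:,232:]=0;m[:240]=0;m[290:]=0
m&=(abs(W[...,2]-.052)<.01).astype(np.uint8)
r=cv2.minAreaRect(W[m>0][:,:2].astype(np.float32)*1000);print("rack",r)
# brass
m=cv2.inRange(hsv,(15,120,60),(32,255,255));m[:200]=0;m[260:]=0;m[:,:370]=0;m[:,425:]=0
c=max(cv2.findContours(m,0,2)[0],key=cv2.contourArea)
r=cv2.minAreaRect(c);print("brass px",r);b=plane("top",cv2.boxPoints(r),.024)
print("brass top",plane("top",[r[0]],.024),"box",b[:,:2].round(3).tolist(),"z",np.median(W[m>0][:,2]))
z=np.load("scene.npz");ps=z["p"];hs=cv2.cvtColor(ps,cv2.COLOR_BGR2HSV);m=cv2.inRange(hs,(15,100,60),(32,255,255));m[:225]=0;m[260:]=0;m[:,:235]=0;m[:,285:]=0
print("scene brass",(m>0).sum(),plane("scene",[np.argwhere(m>0)[:,::-1].mean(0)],.02))
a=cv2.resize(p[200:270,360:440],None,fx=5,fy=5,interpolation=2);b=cv2.resize(ps[190:290,405:540],None,fx=2.96,fy=3.5,interpolation=2)
cv2.imwrite("pics/crop.png",np.hstack([a,b]))
# other objects heights along path
for nm,uv in(("jar",(220,150)),("dishA",(281,204)),("carton",(510,225)),("dishB",(398,236)),("box",(45,220)),("wht",(50,355)),("boxrim",(80,200)),("drawer",(110,110))):
    print(nm,W[uv[1],uv[0]].round(3))
E
```

```text
top [117. 261.] 365 top z 0.143 xy [0.4896 0.3885 0.141 ] [0.48895 0.38915]
top [194. 263.] 368 top z 0.179 xy [0.4853 0.2193 0.176 ] [0.4859 0.2202]
top [159. 263.] 250 top z 0.114 xy [0.4875 0.3044 0.1109] [0.48725 0.30495]
scene [444. 224.] 453 top z 0.175 xy [0.4992 0.2216 0.123 ] [0.4944 0.2221]
scene [518. 245.] 389 top z 0.14 xy [0.5028 0.3897 0.1047] [0.4978  0.39195]
scene [478. 243.] 239 top z 0.111 xy [0.5002 0.3057 0.0885] [0.49465 0.3074 ]
rack ((487.846435546875, 305.324951171875), (251.4663543701172, 76.19773864746094), 88.48780059814453)
brass px ((402.33660888671875, 238.3663330078125), (16.716625213623047, 18.70669937133789), 84.2894058227539)
brass top [[ 0.55403142 -0.23105797  0.024     ]] box [[0.571, -0.208], [0.576, -0.251], [0.537, -0.254], [0.533, -0.211]] z 0.024684905953036372
scene brass 201 [[ 0.55857527 -0.22851917  0.02      ]]
jar [0.749 0.188 0.064]
dishA [0.637 0.051 0.002]
carton [ 0.583 -0.469  0.048]
dishB [ 0.56  -0.221  0.023]
box [0.594 0.61  0.004]
wht [0.287 0.543 0.052]
boxrim [0.63  0.501 0.063]
drawer [0.833 0.436 0.091]
```

View pics/crop.png

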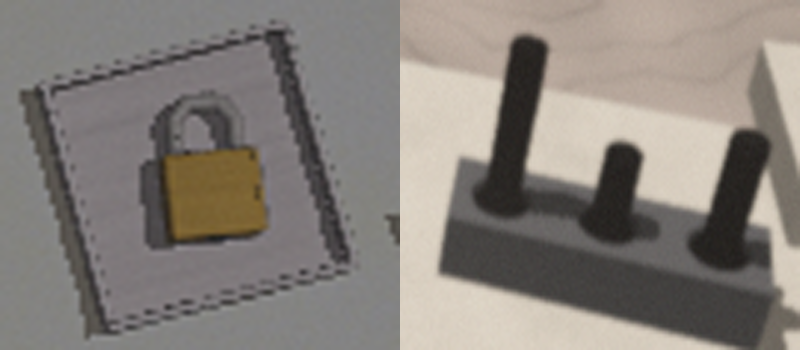

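The crop confirms the brass padlock with its steel shackle in the tilted dish, near (402,238) in the top view. It also confirms the long torch at the lower-y end of the rack. By depth the tails stand at 175, 140 and 110 mm, so this one matches the 165 mm torch. It is at about (0.486, 0.2205), and the padlock is at about (0.555, -0.230). I'll swing the arm round the base to the torch.

```bash
cat > to.py <<'E'
# python3 to.py x y z : tool-frame shift (mm) to TCP target
import sys,numpy as np
from cell import manip
from scipy.spatial.transform import Rotation as R
s=manip.get_state();r=R.from_quat(s["tool_rot"]);M=r.as_matrix()
print("t",round(s["clock"],2),"tcp",np.round(s["ee_pos"],4),"q",np.round(s["joint_positions"],2),"F",np.round(s["force"],1),"grip",s["grip_width"],s["finger_force"])
print("axes x,y,z:",M.T.round(3).tolist())
if len(sys.argv)>3: print("shift mm",(1000*r.inv().apply(np.array(sys.argv[1:4],float)-s["ee_pos"])).round(1))
E
A='[37.7,-1.3,-2,0,0,-0.0687,1]'
python3 -m handwheel '[[37.7,-1.3,-2,0,0,-0.0687,1],[37.7,-1.3,-2,0,0,-0.0687,1],[37.7,-1.3,-2,0,0,-0.0687,1],[37.7,-1.3,-2,0,0,-0.0687,1],[37.7,-1.3,-2,0,0,-0.0687,1],[37.7,-1.3,-2,0,0,-0.0687,1],[37.7,-1.3,-2,0,0,-0.0687,1],[37.7,-1.3,-2,0,0,-0.0687,1],[37.7,-1.3,-2,0,0,-0.0687,1],[37.7,-1.3,-2,0,0,-0.0687,1]]'
python3 to.py .486 .2205 .225
```

```text
clock: 0.93
ee_pos: [0.4744, -0.2778, 0.2258]
tool_rot: [0.867, 0.498, -0.0, -0.0]
force: [1.4, -0.3, -0.0]
grip_width: 1.001
finger_force: 0.0
t 0.93 tcp [ 0.4744 -0.2778  0.2258] q [ 0.71  0.32 -0.28  1.47  0.09  1.37 -0.11] F [ 1.4 -0.3 -0. ] grip 1.0011975763941765 0.0
axes x,y,z: [[0.504, 0.863, -0.0], [0.863, -0.504, -0.001], [-0.001, 0.0, -1.0]]
shift mm [ 436.1 -241.3    1. ]
```

```bash
python3 -m handwheel '[[37.7,-1.3,0,0,0,-0.0687,1],[37.7,-1.3,0,0,0,-0.0687,1],[37.7,-1.3,0,0,0,-0.0687,1],[37.7,-1.3,0,0,0,-0.0687,1],[37.7,-1.3,0,0,0,-0.0687,1],[37.7,-1.3,0,0,0,-0.0687,1],[37.7,-1.3,0,0,0,-0.0687,1],[37.7,-1.3,0,0,0,-0.0687,1],[37.7,-1.3,0,0,0,-0.0687,1],[37.7,-1.3,0,0,0,-0.0687,1]]' >/dev/null
python3 -m handwheel '[[37,-5,0,0,0,-0.0687,1],[37,-5,0,0,0,-0.0687,1],[30,-5,0,0,0,-0.0687,1],[20,-2,0,0,0,-0.0687,1],[0,0,0,0,0,0,1]]'
python3 to.py .486 .2205 .225
```

```text
clock: 2.18
ee_pos: [0.4927, 0.2068, 0.2264]
tool_rot: [0.535, 0.845, 0.001, -0.002]
force: [-0.8, 0.3, 0.1]
grip_width: 1.004
finger_force: 0.0
t 2.18 tcp [0.4927 0.2068 0.2264] q [ 0.08  0.34 -0.67  1.5   0.21  1.38 -0.16] F [-0.8  0.3  0.1] grip 1.0043745062930116 0.0
axes x,y,z: [[-0.428, 0.904, 0.004], [0.904, 0.428, -0.001], [-0.002, 0.004, -1.0]]
shift mm [15.2 -0.2  1.5]
```

```bash
python3 -m handwheel '[[15.2,-0.2,0,0,0,0,1],[0,0,0,0,0,0,1],[0,0,20,0,0,0,1],[0,0,20,0,0,0,1],[0,0,20,0,0,0,1],[0,0,20,0,0,0,1],[0,0,20,0,0,0,1],[0,0,5,0,0,0,1],[0,0,0,0,0,0,1],[0,0,0,0,0,0,1]]'
python3 to.py .486 .2205 .121
```

```text
clock: 3.02
ee_pos: [0.4908, 0.2133, 0.1218]
tool_rot: [0.541, 0.841, 0.0, 0.0]
force: [0.9, -0.6, -0.6]
grip_width: 1.001
finger_force: 0.0
t 3.02 tcp [0.4908 0.2133 0.1218] q [ 0.04  0.42 -0.65  1.66  0.27  1.15 -0.25] F [ 0.9 -0.6 -0.6] grip 1.0014567137206078 0.0
axes x,y,z: [[-0.416, 0.91, -0.0], [0.91, 0.416, 0.0], [0.0, 0.0, -1.0]]
shift mm [ 8.5 -1.4  0.8]
```

```bash
python3 -m handwheel '[[8.5,-1.4,0,0,0,0,1],[0,0,0,0,0,0,1],[0,0,0,0,0,0,0]]' >/dev/null; python3 to.py .486 .2205 .121
python3 -m handwheel '[[0,0,0,0,0,0,-1],[0,0,0,0,0,0,-1],[0,0,0,0,0,0,-1],[0,0,0,0,0,0,-1],[0,0,0,0,0,0,-1],[0,0,0,0,0,0,-1],[0,0,0,0,0,0,-1],[0,0,0,0,0,0,-1]]' 70; python3 to.py .486 .2205 .121
```

```text
t 3.27 tcp [0.4855 0.2225 0.1227] q [ 0.03  0.41 -0.65  1.67  0.27  1.15 -0.26] F [-0.4  0.6  0.1] grip 0.881867545349953 0.0
axes x,y,z: [[-0.418, 0.908, 0.0], [0.908, 0.418, 0.002], [0.002, 0.001, -1.0]]
shift mm [-2.1 -0.4  1.7]
clock: 3.93
ee_pos: [0.4859, 0.2212, 0.1217]
tool_rot: [0.54, 0.842, 0.0, 0.0]
force: [0.7, 0.6, 3.3]
grip_width: 0.309
finger_force: 69.3
t 3.93 tcp [0.4859 0.2212 0.1217] q [ 0.03  0.42 -0.65  1.67  0.27  1.15 -0.26] F [0.7 0.6 3.3] grip 0.30863652330121505 69.3398129940033
axes x,y,z: [[-0.417, 0.909, -0.0], [0.909, 0.417, 0.001], [0.001, 0.0, -1.0]]
shift mm [-0.7 -0.2  0.7]
```

```bash
python3 -m handwheel '[[0,0,-8,0,0,0,-1],[0,0,-15,0,0,0,-1],[0,0,-15,0,0,0,-1],[0,0,-18,0,0,0,-1],[0,0,-18,0,0,0,-1],[0,0,-18,0,0,0,-1],[0,0,-18,0,0,0,-1],[0,0,-18,0,0,0,-1],[0,0,-15,0,0,0,-1],[0,0,-7,0,0,0,-1]]' 
python3 -m handwheel '[[-20,-10,0,0,0,0,-1],[-28,-14,0,0,0,0,-1],[-28,-14,0,0,0,0,-1],[-28,-14,0,0,0,0,-1],[-28,-14,0,0,0,0,-1],[-28,-14,0,0,0,0,-1],[-28,-14,0,0,0,0,-1],[-28,-14,0,0,0,0,-1],[-28,-14,0,0,0,0,-1],[-10,-3,0,0,0,0,-1]]'
python3 to.py .478 -.062 .272
python3 - <<'E'
from cell import camera
import cv2
cv2.imwrite("pics/a.png",camera("scene")[0])
E
```

```text
clock: 4.77
ee_pos: [0.4854, 0.2213, 0.2732]
tool_rot: [0.54, 0.842, 0.001, 0.0]
force: [0.8, 0.6, -3.0]
grip_width: 0.308
finger_force: 69.5
clock: 5.6
ee_pos: [0.4758, -0.0691, 0.2702]
tool_rot: [0.544, 0.839, -0.003, -0.0]
force: [0.1, -0.8, -2.5]
grip_width: 0.314
finger_force: 69.5
t 5.6 tcp [ 0.4758 -0.0691  0.2702] q [ 0.54  0.18 -0.51  1.55  0.09  1.44  0.44] F [ 0.1 -0.8 -2.5] grip 0.3140963702121783 69.53302145004272
axes x,y,z: [[-0.408, 0.913, -0.002], [0.913, 0.408, -0.005], [-0.004, -0.004, -1.0]]
shift mm [ 5.5  4.9 -1.8]
```

View pics/a.png

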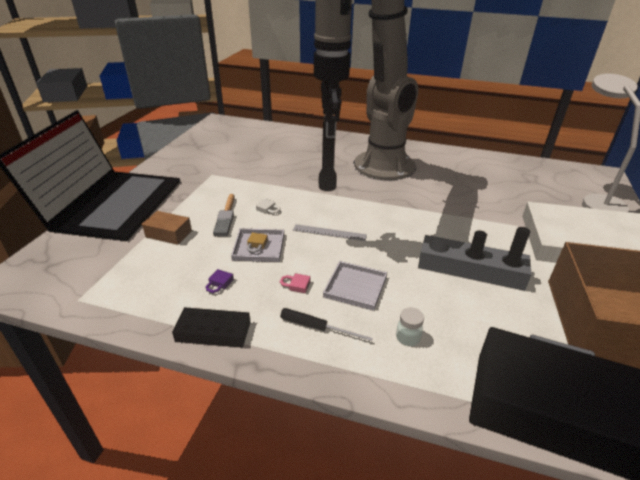

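The torch hangs straight in the gripper, lens at about (327,185), clear of everything. Next I'll tilt it towards the padlock.

```bash
python3 -m handwheel '[[0,0,0,0,-0.1122,0,-1],[0,0,0,0,-0.1122,0,-1],[0,0,0,0,-0.1122,0,-1],[0,0,0,0,-0.1122,0,-1],[0,0,0,0,-0.1122,0,-1],[0,0,0,0,-0.1122,0,-1],[0,0,0,0,-0.1122,0,-1],[0,0,0,0,0,0,-1],[0,0,0,0,0,0,-1]]' 
python3 to.py .478 -.062 .199
```

```text
clock: 6.4
ee_pos: [0.4767, -0.0595, 0.2694]
tool_rot: [0.496, 0.78, -0.206, 0.32]
force: [0.5, -0.9, -2.3]
grip_width: 0.308
finger_force: 69.6
t 6.4 tcp [ 0.4767 -0.0595  0.2694] q [ 0.15  0.11 -0.72  1.92  0.86  1.38 -0.41] F [ 0.5 -0.9 -2.3] grip 0.3081670806506884 69.63941216468811
axes x,y,z: [[-0.302, 0.643, -0.704], [0.907, 0.422, -0.004], [0.294, -0.64, -0.71]]
shift mm [47.6  0.5 52. ]
```

```bash
python3 -m handwheel '[[8,0,8,0,0,0,-1],[12,0.5,12,0,0,0,-1],[12,0,12,0,0,0,-1],[11,0,12,0,0,0,-1],[4,0,7,0,0,0,-1],[0,0,0,0,0,0,-1],[0,0,0,0,0,0,-1],[0,0,0,0,0,0,-1]]' 
python3 to.py .478 -.062 .200
cat > look.py <<'E'
# measure the held torch's axis from depth points of both views, and brass by two views
import sys;from h import *;from cell import manip,camera
from scipy.spatial.transform import Rotation as R
s=manip.get_state();e=np.array(s["ee_pos"]);M=R.from_quat(s["tool_rot"]).as_matrix()
for n in("top","scene"):
    p,d=camera(n);cv2.imwrite(f"pics/{sys.argv[1]}_{n}.png",p);W=cloud(n,d)
    L=(W-e)@M
    m=(d>0)&(L[...,2]>15)  if 0 else (d>0)&(abs(L[...,0])<.035)&(abs(L[...,1])<.035)&(L[...,2]>.015)&(L[...,2]<.14)&(W[...,2]>.05)&(p.max(2)<90)
    q=L[m];print(n,len(q),"lens end z",np.percentile(q[:,2],[95,99]).round(4))
    for a,b in((.02,.04),(.04,.06),(.085,.115)):
        k=q[(q[:,2]>a)&(q[:,2]<b)]
        if len(k):print(a,"x",np.percentile(k[:,0],[2,98]).round(4),"y",np.percentile(k[:,1],[2,98]).round(4))
    h=cv2.cvtColor(p,cv2.COLOR_BGR2HSV);b=(cv2.inRange(h,(15,100,60),(32,255,255))>0)&(abs(W[...,0]-.555)<.06)&(abs(W[...,1]+.23)<.06)
    w=W[b&(W[...,2]>.02)];print("brass",b.sum(),w.mean(0).round(4),(np.percentile(w,2,0)+np.percentile(w,98,0)).round(4)/2)
E
python3 look.py f
```

```text
clock: 7.07
ee_pos: [0.4801, -0.0646, 0.2034]
tool_rot: [0.5, 0.777, -0.206, 0.323]
force: [0.6, 0.3, -1.6]
grip_width: 0.313
finger_force: 69.7
t 7.07 tcp [ 0.4801 -0.0646  0.2034] q [ 0.12  0.2  -0.71  2.02  0.95  1.31 -0.59] F [ 0.6  0.3 -1.6] grip 0.31266983651793223 69.73624348640442
axes x,y,z: [[-0.292, 0.644, -0.707], [0.91, 0.415, 0.002], [0.295, -0.643, -0.707]]
shift mm [ 4.7 -0.8  0.1]
top 608 lens end z [0.1051 0.1101]
0.02 x [-0.0164 -0.0045] y [-0.014   0.0128]
0.04 x [-0.016  -0.0039] y [-0.0141  0.0129]
0.085 x [-0.0236 -0.0068] y [-0.0209  0.0202]
brass 325 [ 0.5541 -0.2308  0.0248] [ 0.55445 -0.2313   0.0251 ]
scene 505 lens end z [0.1028 0.1064]
0.02 x [-0.0134  0.0082] y [-0.0028  0.0183]
0.04 x [-0.0135  0.0079] y [-0.0002  0.0185]
0.085 x [-0.0207  0.0117] y [0.001 0.026]
brass 198 [ 0.5583 -0.2283  0.023 ] [ 0.55795 -0.22845  0.023  ]
```

View pics/f_scene.png

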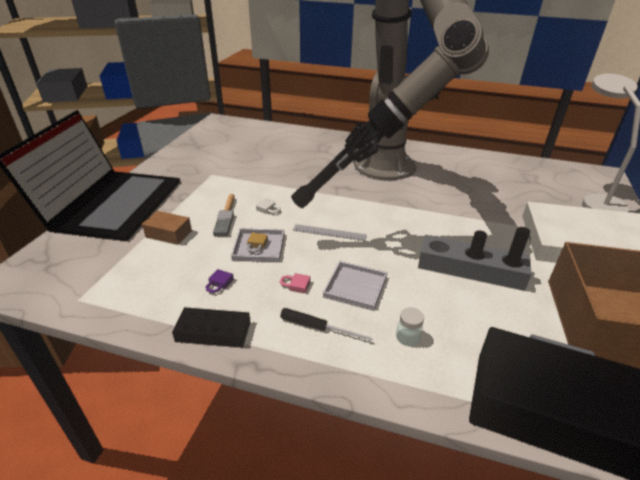

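View pics/f_top.png

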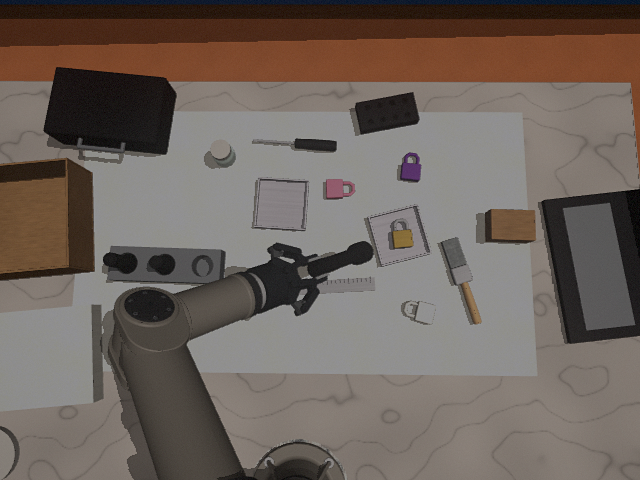

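The long torch is out of the rack and slants down at the brass padlock, lens at (365,252) in the top view and (302,198) in the scene view. The other two torches, the dishes and the bystanders are where they were. The measured torch axis is parallel to the tool axis, so it only needs a small aim correction.

```bash
python3 to.py .4772 -.062 .1992; python3 -m handwheel '[[4,-1,0,0,0,0,-1],[0,0,0,0,0,0,-1],[0,0,0,0,0,0,-1],[0,0,0,0,0,0,-1],[0,0,0,0,0,0,-1]]' >/dev/null; for i in 1 2 3 4; do python3 -m handwheel '[[0,0,0,0,0,0,-1]]' >/dev/null; python3 - <<'E'
from cell import manip;import numpy as np
from scipy.spatial.transform import Rotation as R
s=manip.get_state();M=R.from_quat(s["tool_rot"]).as_matrix();v=np.array([.5545,-.2305,.014])-s["ee_pos"]
print("padlock in tool frame mm",(M.T@v*1000).round(1),"slant",np.degrees(np.arcsin(-M[2,2])).round(1),"grip",round(s["finger_force"]),"t",s["clock"])
E
done
```

```text
t 7.17 tcp [ 0.48   -0.0642  0.2033] q [ 0.12  0.2  -0.71  2.02  0.95  1.31 -0.59] F [-0.6  0.2 -1.7] grip 0.30835703543146525 69.73617911338806
axes x,y,z: [[-0.293, 0.644, -0.707], [0.909, 0.416, 0.002], [0.296, -0.642, -0.707]]
shift mm [ 5.1 -1.6  0.7]
padlock in tool frame mm [0.00e+00 1.00e-01 2.62e+02] slant 45.0 grip 70 t 7.6667
padlock in tool frame mm [0.00e+00 2.00e-01 2.62e+02] slant 45.0 grip 70 t 7.75
padlock in tool frame mm [0.00e+00 2.00e-01 2.62e+02] slant 45.0 grip 70 t 7.8333
padlock in tool frame mm [0.00e+00 2.00e-01 2.62e+02] slant 45.0 grip 70 t 7.9167
```

Aim is on target at a 45° slant, with the lens about 150 mm from the padlock and the torch steady, so I'm handing it in.

```bash
python3 -c "from cell import manip;print(manip.job_done())"
```

```text
the job is handed in; nothing more can be done
None
```

The job is handed in: the longest torch is held steady in the air at 45°, its lens about 150 mm from the brass padlock and aimed straight at it by my measurements, with everything else in place in the last pictures.

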